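Set the coolant throttle and start the grinder

ROBOT

A 7-joint arm with a two-finger parallel gripper is mounted at the origin on the work surface. World frame = base frame: x ahead of the robot, y to its left, z up, the work surface at z = 0. Lengths are in m, angles in rad, forces in N, time in s.
With the tool pointing down it reaches from about 0.4 to 0.925 m from the base axis. Payload 4.1 kg.
Tool frame: the origin (TCP) lies at the very end of the fingers, on their centre line; the grasp point (between the pads) lies 19 mm behind it; x points along the fingers, y is the direction in which the jaws open and shut, and the axes are right-handed (so a half turn about x gives the same grasp; the last joint's range is limited). The gripper opens to 85 mm and grips with 20 to 120 N. Pads are 22 mm wide; open, the fingers measure 114 mm over their backs; the gripper's body (76 mm by 85 mm) begins 54 mm behind the grasp point. The pads swing forward as they close: fully open they stand 13 mm farther back than shut.
Start: joints at [1.214, 0.398, 0.045, 1.537, -0.019, 1.207, -0.051], TCP at [0.166, -0.629, 0.231] pointing down, gripper open.
Joint ranges: [-2.82, 2.82], [-0.49, 2.23], [-1.37, 1.46], [0, 2.46], [-1.36, 4.5], [0.23, 2], [-2.94, 2.94]. Speed limits (rad/s): [2.57, 2.57, 3.14, 3.14, 3.14, 3.14, 3.14].

INTERFACE

Orientations are given as a unit quaternion [x, y, z, w].
In Python, from workcell import env gives the robot as it stands.
- The arm moves only by the tool carry_out, never from a script. Its arguments are lists of equal length, an entry for each row: "xyz": the shift along the world's x, y, z each as a share of 40 mm, from -1 to 1, a list of three; "delta_rot": the turn, a rotation vector about the world's x, y, z each as a share of 6 degrees, from -1 to 1, a list of three; "jaw": the opening, from -1 (shut) to 1 (fully open), so that 0 is half open. In form: {"xyz": [[x, y, z], ...], "delta_rot": [[ax, ay, az], ...], "jaw": [jaw, ...]}. A call has 1 to 12 rows; each row shifts and turns the commanded pose from where the row before left it; what a row does not reach is not made up. A row lasts 1/10 s, in which the tool goes at most 50 mm and 8.59 degrees, less where a joint would pass 70% of its speed; a pose out of reach is approached as far as the arm can. A call with a number of a shift or a turn outside -1 to 1 is refused whole. A call with a gripper value outside its range is refused whole. The fingers move at their own pace and stop on an object; the grip force is fixed at half the most. Time passes only in rows, so rows that do not move let the fingers close. It gives the time, the measured TCP pose, the force and the opening at its end, in the units of the state.
- env.observe(): the state, without advancing time (a new reading comes with each control period).
- env.get_image(name): name is "scene" or "top" or "wrist"; returns the picture (400x640x3 uint8, blue, green, red); there is no depth.
- env.calibration(name): a dict with "camera_matrix" (3x3 intrinsics, pixels), "pose" (4x4, takes a point from camera to world coordinates). Camera axes: x right, y up, looking along -z (the intrinsics and any distortion apply to the point x, -y, -z); pixel columns grow to the right and rows downward; lengths in m; the calibration is good to about 2 mm. A picture is of the moment at which its call begins: read the wrist's pose just before it. calibration takes no time and is no camera call; for the wrist camera it gives the pose at the moment of the call.
- env.close_job(): hands the job in, once; it reports no verdict.
The state is a dict: "t": time; "q": joint angles; "joint_velocities": joint speeds; "joint_efforts": joint torques, N m; "ee_pos": TCP position; "tool_rot": TCP orientation; "ft_force": force on the tool from outside, world axes, zero at the start; "torque": the same for the moment, N m; "grip_width": finger opening in m.
Only numpy, scipy, OpenCV 4.12 (cv2) and the standard library are available. Lean on these libraries where they do the work, as an engineer would, in place of code of your own. Each camera call takes 0.05 s, during which the arm holds its last target. There are 200 camera calls.

TASK

Bring the grinder's coolant on: turn the blue knob on the sloping control panel until its white pointer line meets the green mark on the dial round it, then let go of it and press the big green start button right in and release it. The three black knobs beside it and the red emergency stop must not be touched, and leave the tray, the mug and the screwdriver where they are.

Things in the scene. Friction and masses are not known exactly. Their poses are not given: they have to be found in the camera images.
- console: White console fixed on the bench, 360 mm wide (y), 265 mm deep (x), 203 mm high. Origin at bench level under it; x points away from the operator, z up. Its grey front panel slopes 30 degrees from the level, rising away from the operator, so its outward normal leans 30 degrees from vertical towards -x. It starts at x = -115 mm, z = 85 mm and is 240 mm long up the slope
- panel_row (a point): Middle of the knob row, on the panel's face 140 mm up the slope; x up the slope, y along the row, z out of the panel. Four like knobs at y = +108, +36, -36, -108 mm, in any order. At x = -80: emergency stop (y = +100), key switch 12 mm high (y = -20), start button (y = -110). At x = +57 a steel guard rail, 10 mm thick, runs along the row, its middle 61 mm above the panel, on posts at y = +-160; behind it low lamps
- coolant_grip (a point): Blue knob: skirt 62 mm across, 6 mm high, and across it a wing to grip, 14 mm thick, 54 mm long (25 mm to the pointer side of the axis, 29 mm to the other), its top 42 mm above the panel. This point is on the turning axis, 29 mm above the panel; z is the axis, out of the panel, x runs along the wing to its pointer end, y is square to its flat sides. It turns with the knob
- coolant_pointer (a point): The blue knob's pointer: 34 mm from the axis, 2 mm above the panel, just off the skirt's rim in line with the white line (4 mm wide) that runs along the wing's top, down its pointer end and across the skirt; it turns with the knob
- coolant_mark (a point): The green mark, a flat tab 6 mm wide and 11 mm long on the rim of the aluminium dial (71 mm across) round the blue knob; this point lies near its inner end, 34 mm from the axis, 2 mm above the panel. The dial cannot be moved by the robot. At the start the mark lies 0.5 to 1.5 rad clockwise of the pointer
- coolant_knob (a joint): Angle of the blue knob (rad): 0 when the pointer stands straight up the slope, growing clockwise as seen by one facing the panel, stops at -2.2 and 2.2. It stays where it is left; turning it takes about 0.12 N m
- coolant_dial (a joint): Angle of the green mark round the blue knob, same zero and sense as the knob: the pointer is at the mark when both angles are equal
- start_top (a point): Centre of the domed top of the green start button, a mushroom 50 mm across, 36 mm above the panel; its z axis points out of the panel. It is pressed straight into the panel, 8 mm to its stop, against a spring (2 N at first, 6 N at the stop), and comes back by itself
- start (a joint): Travel of the start button (m): 0 out, 0.008 fully in
- table_unit: Black knob, same make as the blue one; origin on its axis at the panel's face; axes parallel to the console's. The wing stands within 0.08 rad of its own green mark, 1.1 rad clockwise of straight up the slope
- cross_unit: Black knob, as the one before; its wing stands about 1.0 rad anticlockwise of straight up the slope
- dress_unit: Black knob, as the ones before; its wing stands about 0.6 rad clockwise of straight up the slope
- estop: Red emergency stop, a mushroom 42 mm across on a yellow disc, its top 38 mm above the panel. Origin on its axis at the panel's face, z out of the panel
- tray: Empty red plastic tray, 130 x 90 x 35 mm, standing on the bench left of the console; origin at the centre of its underside
- mug: White mug, 80 mm across, 95 mm high, on the bench right of the console; origin at the centre of its underside
- driver: Orange screwdriver, 190 mm long, lying on the bench right of the console

How it is judged:
On the way, in this order (a step that is already met when the one before it is completed fails the run):
1. the blue knob's pointer is within 4.5 mm (7.5 degrees) of the green mark, let go and at rest (distance between coolant_pointer and coolant_mark below 0.0045 m and contact force between the fingers and coolant_unit below 0.1 N), for 0.2 s.
2. the start button is pressed in, 6.5 mm or more of its 8 mm (value of joint start above 0.0065 m), for 0.1 s.
At the end, for the whole second after the job is handed in: The blue knob's pointer stands within 4.5 mm (7.5 degrees) of the green mark and the start button, having been pressed in after that, is out again (within 1.5 mm) (distance between coolant_pointer and coolant_mark below 0.0045 m and value of joint start below 0.0015 m); the robot touches nothing.
It fails at once if a black knob or the emergency stop is touched (more than 0.5 N) (contact force between any of the fingers, the arm and table_unit above 0.5 N or contact force between any of the fingers, the arm and cross_unit above 0.5 N or contact force between any of the fingers, the arm and dress_unit above 0.5 N or contact force between any of the fingers, the arm and estop above 0.5 N).
It fails at once if the tray, the mug or the screwdriver is shifted more than 20 mm (distance of any of tray, mug, driver from where it was at the start of the episode above 0.02 m).
It also fails if it takes over 51 s, if anything falls off the work surface, if the arm or the gripper's body presses on something with over 40 N, if the wrist force passes 120 N, or if a joint passes its speed limit or range.

## Working session

There is one attempt and no reset: what is moved stays moved. The work goes in short steps, Python scripts to look and compute and a tool call to move; the robot and the scene stay as the last step left them, time stands still between calls to the robot, and variables do not carry over. Pictures are saved under pics/ and viewed, on a budget of 10 in all, crops included, one or two more only if the job needs it, and the job is handed in when it is done.

Besides the shell and the picture viewer there is one more tool, called after "Call:" by a JSON object that holds its "op" and its "data", one argument or row to a line. carry_out: Moves the arm, as the interface text tells. Its arguments: {"type":"object","properties":{"xyz":{"type":"array","items":{"type":"array","items":{"type":"number"}}},"delta_rot":{"type":"array","items":{"type":"array","items":{"type":"number"}}},"jaw":{"type":"array","items":{"type":"number"}}},"required":["xyz","delta_rot","jaw"]}

```bash
mkdir -p pics; ls; python3 - <<'E'
from workcell import env
import cv2,numpy as np
np.set_printoptions(precision=4,suppress=True)
o=env.observe();print(o)
for n in("scene","top"):
    c=env.calibration(n);print(n,c)
    cv2.imwrite(f"pics/{n}0.png",env.get_image(n))
E
```

```text
pics
{'t': 0.0, 'q': array([ 1.214 ,  0.3992,  0.045 ,  1.5379, -0.0187,  1.2069, -0.0507]), 'joint_velocities': array([-0.0003, -0.0005, -0.    ,  0.0008,  0.0004, -0.001 , -0.0008]), 'joint_efforts': array([ -0.0011, -47.5124,   1.3641, -25.4221,   0.0115,   0.0097,
        -0.    ]), 'ee_pos': array([ 0.1656, -0.6279,  0.2302]), 'tool_rot': array([-0.7011, -0.0917,  0.7014, -0.0903]), 'ft_force': array([-0.7396,  0.14  , -0.0279]), 'torque': array([-0.0418, -0.0126,  0.0034]), 'grip_width': 0.08486522592069734}
scene {'camera_matrix': array([[419.9712,   0.    , 311.611 ],
       [  0.    , 419.9712, 197.0639],
       [  0.    ,   0.    ,   1.    ]]), 'pose': array([[ 0.6152, -0.5266,  0.5866,  1.3775],
       [ 0.7883,  0.4022, -0.4657, -0.6334],
       [ 0.0093,  0.749 ,  0.6626,  1.0299],
       [ 0.    ,  0.    ,  0.    ,  1.    ]])}
top {'camera_matrix': array([[461.0215,   0.    , 320.5763],
       [  0.    , 461.0215, 198.8672],
       [  0.    ,   0.    ,   1.    ]]), 'pose': array([[ 0.0146,  0.9972, -0.0728,  0.4425],
       [-0.9999,  0.0147,  0.0008, -0.0107],
       [ 0.0019,  0.0728,  0.9973,  1.5458],
       [ 0.    ,  0.    ,  0.    ,  1.    ]])}
```

View pics/top0.png

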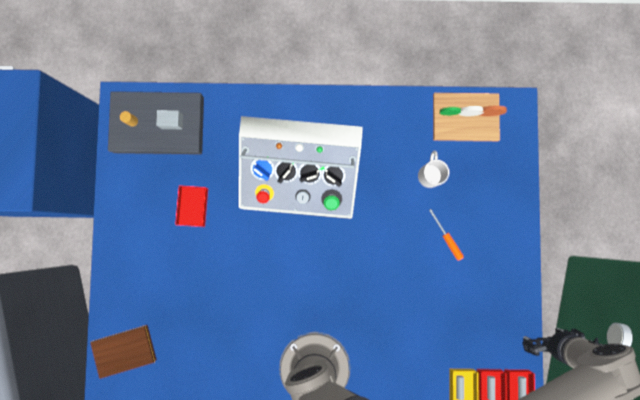

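View pics/scene0.png

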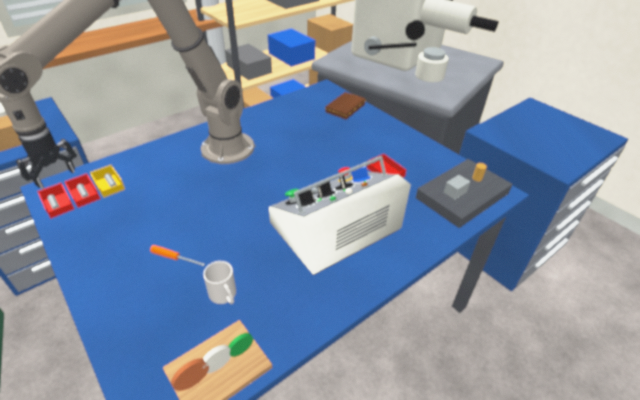

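The top view shows the blue knob leftmost, around (263,170), so it is at y=+108. E-stop is at (263,196), key (303,198), start button (332,201). I'll enlarge the panel to fit the console pose.

```bash
python3 - <<'E'
import cv2
a=cv2.imread("pics/top0.png")[115:220,235:368]
cv2.imwrite("pics/crop.png",cv2.resize(a,None,fx=5.7,fy=5.7,interpolation=cv2.INTER_CUBIC))
E
```

```text
(no output)
```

View pics/crop.png

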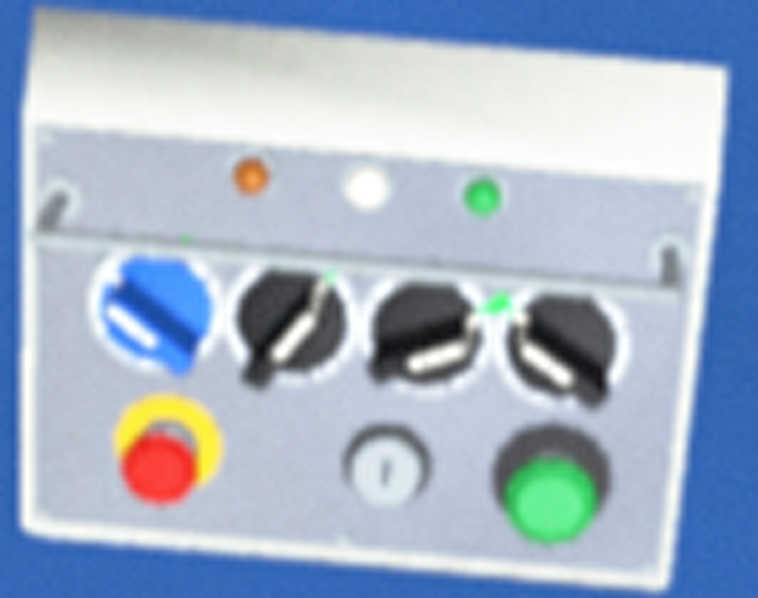

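```bash
cat > h.py <<'E'
from workcell import env
import cv2,numpy as np
from scipy.optimize import least_squares
from scipy.spatial.transform import Rotation as R
np.set_printoptions(precision=4,suppress=True)
c30,s30=np.cos(np.pi/6),np.sin(np.pi/6)
# panel_row -> console
TR=np.eye(4);TR[:3,:3]=np.array([[c30,0,-s30],[0,1,0],[s30,0,c30]])
TR[:3,3]=[-.115+.14*c30,0,.085+.14*s30]
def con(x,y,yaw):
    T=np.eye(4);T[:3,:3]=R.from_euler('z',yaw).as_matrix();T[:3,3]=[x,y,0];return T
def W(P,p): return (np.atleast_2d(p)@P[:3,:3].T)+P[:3,3]
def proj(c,X):
    X=np.atleast_2d(X);T=np.linalg.inv(c['pose']);q=X@T[:3,:3].T+T[:3,3]
    u=q*[1,-1,-1]@c['camera_matrix'].T;return u[:,:2]/u[:,2:]
def fit(obs):  # obs: list of (calib, row-points, pixels, )
    f=lambda v:np.concatenate([(proj(c,W(con(*v)@TR,p))-u).ravel() for c,p,u in obs])
    r=least_squares(f,[.5,.05,0],loss='soft_l1');return r.x,r.fun
E
python3 - <<'E'
from h import *
c=env.calibration('top')
p=np.array([[-80,-110,33],[-80,100,35],[-80,-20,11],[57,160,61],[57,-160,61],[0,108,2],[0,36,2],[0,-36,2],[0,-108,2],[-140,180,0],[-140,-180,0]])/1e3
u=np.array([[550,500],[158,468],[386,470],[35,235],[675,290],[153,308],[293,320],[430,335],[565,345],[25,530],[665,588]])/5.7+[235,115]
v,r=fit([(c,p,u)]);print(v);print(r.reshape(-1,2))
P=con(*v)@TR
print('blue',W(P,[[0,.108,.029]]),'start',W(P,[[-.08,-.11,.036]]),'n',P[:3,2])
o=env.observe();T=R.from_quat(o['tool_rot']).as_matrix();print(T)
print(env.calibration('wrist')['pose'], env.calibration('wrist')['camera_matrix'])
cw=env.calibration('wrist')['pose']
print('cam in tool',T.T@(cw[:3,3]-o['ee_pos']),T.T@cw[:3,:3])
for phi in(-1.0,0,):
  # wing dir in panel at clockwise angle phi: cos x - sin y
  w=P[:3,:3]@[np.cos(phi),-np.sin(phi),0]
  y=np.cross(P[:3,2],w)
  for s in(1,-1):
    x=-P[:3,2];G=np.stack([x,s*y,np.cross(x,s*y)],1)
    print(phi,s,(R.from_matrix(G)*R.from_matrix(T).inv()).as_rotvec(),G[:,1])
E
```

```text
[ 0.6192  0.0581 -0.0747]
[[ 0.1048  0.6293]
 [ 0.1845  0.3895]
 [ 0.0305  0.1502]
 [ 0.6455  0.3899]
 [-0.4     0.649 ]
 [ 0.7529 -0.1327]
 [-0.1864 -0.1314]
 [-0.5882 -0.6553]
 [-0.6278 -0.3011]
 [-0.3207 -0.502 ]
 [ 0.4848 -0.546 ]]
blue [[0.6191 0.1665 0.1801]] start [[ 0.5302 -0.0455  0.1462]] n [-0.4986  0.0373  0.866 ]
[[-0.0006  0.2551 -0.9669]
 [ 0.0016 -0.9669 -0.2551]
 [-1.     -0.0017  0.0001]]
[[ 0.2558  0.9151  0.3117  0.2461]
 [-0.9667  0.2429  0.0804 -0.6081]
 [-0.0022 -0.3219  0.9468  0.3739]
 [ 0.      0.      0.      1.    ]] [[296.497    0.     318.4755]
 [  0.     296.497  202.4296]
 [  0.       0.       1.    ]]
cam in tool [-0.1436  0.001  -0.0829] [[ 0.0004  0.3218 -0.9468]
 [ 1.     -0.0009  0.0002]
 [-0.0008 -0.9468 -0.3218]]
-1.0 1 [ 0.624  -0.2689 -2.4032] [-0.6864  0.5932 -0.4207]
-1.0 -1 [-0.2131 -0.4905  0.6516] [ 0.6864 -0.5932  0.4207]
0 1 [-0.7361 -0.07    2.7223] [0.0746 0.9972 0.    ]
0 -1 [ 0.0464 -0.5241 -0.3254] [-0.0746 -0.9972 -0.    ]
```

Call:
{"op": "carry_out", "data": {
  "xyz": [
    [0.6, 1, 1],
    [0.6, 1, 1],
    [0.6, 1, 1],
    [0.6, 1, 1],
    [0.6, 1, 0],
    [0.6, 1, 0],
    [0.6, 1, 0],
    [0.6, 1, 0],
    [0.6, 1, 0],
    [0.6, 1, 0],
    [0.6, 1, 0],
    [0.6, 1, 0]
  ],
  "delta_rot": [
    [-0.17, -0.39, 0.52],
    [-0.17, -0.39, 0.52],
    [-0.17, -0.39, 0.52],
    [-0.17, -0.39, 0.52],
    [-0.17, -0.39, 0.52],
    [-0.17, -0.39, 0.52],
    [-0.17, -0.39, 0.52],
    [-0.17, -0.39, 0.52],
    [-0.17, -0.39, 0.52],
    [-0.17, -0.39, 0.52],
    [-0.17, -0.39, 0.52],
    [-0.17, -0.39, 0.52]
  ],
  "jaw": [1, 1, 1, 1, 1, 1, 1, 1, 1, 1, 1, 1]
}}

```text
t: 1.3
ee_pos: [0.4362, -0.1764, 0.3612]
tool_rot: [0.768, 0.211, -0.453, 0.401]
ft_force: [0.5, -0.8, 0.1]
grip_width: 0.0857
```

Call:
{"op": "carry_out", "data": {
  "xyz": [
    [0.36, 1, -0.3],
    [0.36, 1, -0.3],
    [0.36, 1, -0.3],
    [0.36, 1, -0.3],
    [0.36, 1, -0.3],
    [0.36, 1, -0.3],
    [0.36, 1, -0.3],
    [0.36, 1, -0.3],
    [0, 0, 0],
    [0, 0, 0],
    [0, 0, 0]
  ],
  "delta_rot": [
    [0, 0, 0],
    [0, 0, 0],
    [0, 0, 0],
    [0, 0, 0],
    [0, 0, 0],
    [0, 0, 0],
    [0, 0, 0],
    [0, 0, 0],
    [0, 0, 0],
    [0, 0, 0],
    [0, 0, 0]
  ],
  "jaw": [1, 1, 1, 1, 1, 1, 1, 1, 1, 1, 1]
}}

```text
t: 2.4
ee_pos: [0.5364, 0.1129, 0.2705]
tool_rot: [0.763, 0.213, -0.462, 0.398]
ft_force: [0.9, -0.4, 0.2]
grip_width: 0.0853
```

```bash
python3 - <<'E'
from h import *
print(env.observe()); c=env.calibration('wrist');np.save('c1.npy',np.array(c['pose']));I=env.get_image('wrist');cv2.imwrite('pics/w1.png',I)
E
```

```text
{'t': 2.4, 'q': array([ 1.022 , -0.1546, -1.321 ,  2.0744,  0.0813,  0.6415, -1.0311]), 'joint_velocities': array([-0.0038, -0.0128,  0.0044, -0.0033,  0.0112, -0.0017, -0.0143]), 'joint_efforts': array([ -0.0186,  -1.9943,   3.3859, -25.9323,   0.5228,  -1.7662,
         0.0193]), 'ee_pos': array([0.5364, 0.1129, 0.2705]), 'tool_rot': array([ 0.7633,  0.2131, -0.4622,  0.3979]), 'ft_force': array([ 0.8616, -0.3997,  0.1766]), 'torque': array([0.0584, 0.4791, 0.0589]), 'grip_width': 0.0853130234570236}
```

View pics/w1.png

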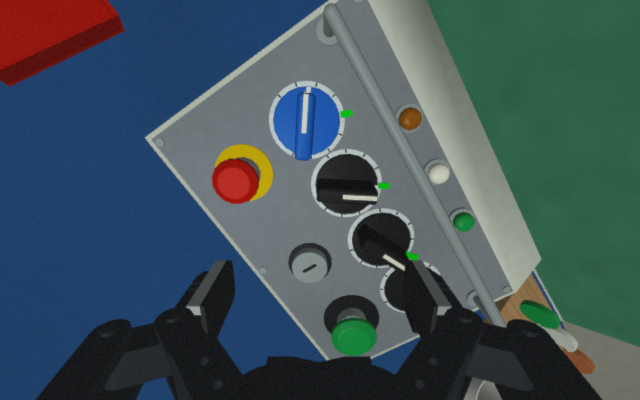

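Wrist view: blue dial centre near (307,119), white line pointing to about (308,88), green mark (346,114). E-stop top is (235,181) and the start button top (355,337). I'll refine the pose and the angles from these.

```bash
cat >> h.py <<'E'
def ray(c,u,P,h):  # pixel -> row coords at height h
    u=np.atleast_2d(u);k=np.linalg.inv(c['camera_matrix']);d=(np.c_[u,np.ones(len(u))]@k.T)*[1,-1,-1]@c['pose'][:3,:3].T
    Q=np.linalg.inv(P);o=W(Q,c['pose'][:3,3]);d=d@Q[:3,:3].T
    return o+d*((h-o[:,2])/d[:,2])[:,None]
def ang(p,c=(0,.108)): return np.arctan2(-(p[:,1]-c[1]),p[:,0]-c[0])
E
python3 - <<'E'
from h import *
c=env.calibration('wrist');c['pose']=np.load('c1.npy')
ct=env.calibration('top')
p=np.array([[-80,-110,33],[-80,100,35],[-80,-20,11],[57,160,61],[57,-160,61],[0,108,2],[0,36,2],[0,-36,2],[0,-108,2],[-140,180,0],[-140,-180,0]])/1e3
u=np.array([[550,500],[158,468],[386,470],[35,235],[675,290],[153,308],[293,320],[430,335],[565,345],[25,530],[665,588]])/5.7+[235,115]
pw=np.array([[-80,-110,35],[-80,100,36],[-80,-20,12],[0,108,2],[0,36,2],[0,-36,2],[-140,180,0]])/1e3
uw=np.array([[355,338],[235,181],[309,265],[307,120],[346,183],[381,239],[148,137]])
v,r=fit([(c,pw,uw)]);print(v,r.reshape(-1,2))
v2,r=fit([(c,pw,uw),(ct,p,u)]);print(v2)
P=con(*v)@TR
I=cv2.imread('pics/w1.png').astype(int);b,g,rr=I[...,0],I[...,1],I[...,2]
sub=np.zeros(b.shape,bool);sub[95:135,335:360]=1
ys,xs=np.nonzero(sub&(g>b+50)&(g>rr+50));m=np.array([[xs.mean(),ys.mean()]]);print('mark px',m,len(xs))
q=ray(c,m,P,.002);print('mark',q,ang(q),np.hypot(q[0,0],q[0,1]-.108))
sub[:]=0;sub[86:138,296:316]=1
w=sub&(b>190)&(g>190)&(rr>190);ys,xs=np.nonzero(w);print(np.c_[xs,ys][::6].T)
vx,vy,x0,y0=cv2.fitLine(np.c_[xs,ys].astype(np.float32),cv2.DIST_HUBER,0,.01,.01).ravel();print(vx,vy,x0,y0)
t=(ys>105);e=np.array([[xs[t].mean()+k*vx,ys[t].mean()+k*vy] for k in(-15,15)]);e=e[np.argsort(-e[:,1])]
q=ray(c,e,P,.042);d=q[1]-q[0];print('wing top',q,np.arctan2(-d[1],d[0]))
tip=ray(c,[[308,90]],P,.006);print('tip',tip,ang(tip))
E
```

```text
[ 0.6217  0.0582 -0.0732] [[-0.4072  0.3483]
 [ 0.1571  0.3063]
 [ 1.1308  1.0984]
 [ 0.1703  0.3719]
 [ 0.5972 -0.1699]
 [ 0.0842 -1.5373]
 [-2.451  -0.9447]]
[ 0.6212  0.0581 -0.075 ]
mark px [[346.0449 113.1573]] 89
mark [[0.034  0.0939 0.002 ]] [0.3923] 0.03679146740364651
[[306 303 303 304 304 305]
 [102 117 122 125 129 131]]
0.06348398 -0.99798286 303.5541 122.61385
wing top [[-0.008   0.0992  0.042 ]
 [ 0.0063  0.118   0.042 ]] -0.9181942997975857
tip [[0.0154 0.1297 0.006 ]] [-0.9526]
```

Call:
{"op": "carry_out", "data": {
  "xyz": [
    [0.4, 0.7, 0],
    [0.4, 0.7, 0],
    [0, 0, 0],
    [0, 0, 0]
  ],
  "delta_rot": [
    [0, 0, 0],
    [0, 0, 0],
    [0, 0, 0],
    [0, 0, 0]
  ],
  "jaw": [0, 0, 0, 0]
}}

```text
t: 2.85
ee_pos: [0.5551, 0.154, 0.2688]
tool_rot: [0.759, 0.219, -0.466, 0.398]
ft_force: [0.7, -0.4, -0.0]
grip_width: 0.0428
```

```bash
python3 - <<'E'
from h import *
o=env.observe();print(o['q'],o['ee_pos'],o['tool_rot'],o['joint_velocities'])
E
```

```text
[ 0.8146  0.0825 -1.3504  2.0062  0.5175  0.766  -1.4705] [0.5551 0.154  0.2688] [ 0.7591  0.2188 -0.4663  0.398 ] [ 0.0428 -0.0567 -0.0036  0.0167 -0.005  -0.0003 -0.0027]
```

Pointer about -0.93 rad and mark about +0.39 rad, so the knob needs roughly +1.32 rad. Joint 7 would finish close to its limit, so I'll give the tool a half turn first (same grasp).

Call:
{"op": "carry_out", "data": {
  "xyz": [
    [0.15, 0.2, 0],
    [0.15, 0.2, 0],
    [0, 0, 0],
    [0, 0, 0],
    [0, 0, 0],
    [0, 0, 0],
    [0, 0, 0],
    [0, 0, 0],
    [0, 0, 0],
    [0, 0, 0],
    [0, 0, 0],
    [0, 0, 0]
  ],
  "delta_rot": [
    [-0.5, 0.04, 0.86],
    [-0.5, 0.04, 0.86],
    [-0.5, 0.04, 0.86],
    [-0.5, 0.04, 0.86],
    [-0.5, 0.04, 0.86],
    [-0.5, 0.04, 0.86],
    [-0.5, 0.04, 0.86],
    [-0.5, 0.04, 0.86],
    [-0.5, 0.04, 0.86],
    [-0.5, 0.04, 0.86],
    [-0.5, 0.04, 0.86],
    [-0.5, 0.04, 0.86]
  ],
  "jaw": [0, 0, 0, 0, 0, 0, 0, 0, 0, 0, 0, 0]
}}

```text
t: 4.05
ee_pos: [0.5673, 0.1671, 0.2701]
tool_rot: [0.375, 0.432, -0.259, 0.778]
ft_force: [0.5, -0.0, 0.3]
grip_width: 0.0429
```

```bash
cat >> h.py <<'E'
V=(.6215,.0582,-.074)
def tell(goal,h,phi,s=1,lat=(0,0)):
    P=con(*V)@TR;o=env.observe();G0=R.from_quat(o['tool_rot']);n=P[:3,2]
    w=P[:3,:3]@[np.cos(phi),-np.sin(phi),0];y=np.cross(n,w)*s;G=R.from_matrix(np.stack([-n,y,np.cross(-n,y)],1))
    g=W(P,[[goal[0]+lat[0],goal[1]+lat[1],h]])[0];q=W(np.linalg.inv(P),o['ee_pos'])[0]
    M=P[:3,:3].T@G0.as_matrix()
    yd=s*M[:,1]; # y = n x w -> angle
    print('t',o['t'],'q',o['q'],'F',o['ft_force'],'grip',o['grip_width'])
    print('tcp in row mm',q*1e3,'tilt deg',np.degrees(np.arccos(-M[2,0])),'phi',np.arctan2(-yd[0]*-1,yd[1]))
    print('dxyz share',(g-o['ee_pos'])/.04,'drot share',(G*G0.inv()).as_rotvec()/np.radians(6),'n',n)
E
python3 - <<'E'
from h import *
tell((0,.108),.11,-.93)
E
```

```text
t 4.05 q [ 0.7064  0.1671 -1.3494  1.9828  0.7159  0.8507 -0.4149] F [ 0.4518 -0.0194  0.3107] grip 0.04289346254097913
tcp in row mm [ -1.671  104.5798 133.8165] tilt deg 2.4333543076627353 phi 0.8808988468698593
dxyz share [ 0.3393  0.0606 -0.4948] drot share [-8.3229  0.9639 15.1264] n [-0.4986  0.037   0.866 ]
```

Call:
{"op": "carry_out", "data": {
  "xyz": [
    [0.03, 0, -0.04],
    [0.03, 0, -0.04],
    [0.03, 0, -0.04],
    [0.03, 0, -0.04],
    [0.03, 0, -0.04],
    [0.03, 0, -0.04],
    [0.03, 0, -0.04],
    [0.03, 0, -0.04],
    [0.03, 0, -0.04],
    [0.03, 0, -0.04],
    [0.03, 0, -0.04],
    [0.03, 0, -0.04]
  ],
  "delta_rot": [
    [-0.46, 0.05, 0.84],
    [-0.46, 0.05, 0.84],
    [-0.46, 0.05, 0.84],
    [-0.46, 0.05, 0.84],
    [-0.46, 0.05, 0.84],
    [-0.46, 0.05, 0.84],
    [-0.46, 0.05, 0.84],
    [-0.46, 0.05, 0.84],
    [-0.46, 0.05, 0.84],
    [-0.46, 0.05, 0.84],
    [-0.46, 0.05, 0.84],
    [-0.46, 0.05, 0.84]
  ],
  "jaw": [0, 0, 0, 0, 0, 0, 0, 0, 0, 0, 0, 0]
}}

```text
t: 5.25
ee_pos: [0.5818, 0.1669, 0.2508]
tool_rot: [-0.125, 0.497, 0.043, 0.858]
ft_force: [-0.4, -0.6, 0.5]
grip_width: 0.0425
```

Call:
{"op": "carry_out", "data": {
  "xyz": [
    [0, 0, 0],
    [0, 0, 0],
    [0, 0, 0],
    [0, 0, 0],
    [0, 0, 0],
    [0, 0, 0],
    [0, 0, 0],
    [0, 0, 0]
  ],
  "delta_rot": [
    [-0.46, 0.05, 0.84],
    [-0.46, 0.05, 0.84],
    [-0.46, 0.05, 0.84],
    [-0.46, 0.05, 0.84],
    [-0.46, 0.05, 0.84],
    [-0.46, 0.05, 0.84],
    [0, 0, 0],
    [0, 0, 0]
  ],
  "jaw": [0, 0, 0, 0, 0, 0, 0, 0]
}}

```text
t: 6.05
ee_pos: [0.582, 0.1679, 0.2508]
tool_rot: [-0.367, 0.463, 0.194, 0.783]
ft_force: [0.8, 0.8, 0.2]
grip_width: 0.0432
```

```bash
python3 - <<'E'
from h import *
tell((0,.108),.11,-.93)
c=env.calibration('wrist');np.save('c2.npy',np.array(c['pose']));I=env.get_image('wrist');cv2.imwrite('pics/w2.png',I)
E
```

```text
t 6.05 q [ 0.7063  0.2442 -1.3548  1.9947  0.799   0.8158  1.3417] F [0.8248 0.8362 0.182 ] grip 0.043215979010174724
tcp in row mm [  1.3527 106.4943 109.8062] tilt deg 0.17311697494015224 phi -0.9207997740939629
dxyz share [-0.0288  0.0399 -0.0127] drot share [-0.0486 -0.0252  0.0745] n [-0.4986  0.037   0.866 ]
```

View pics/w2.png

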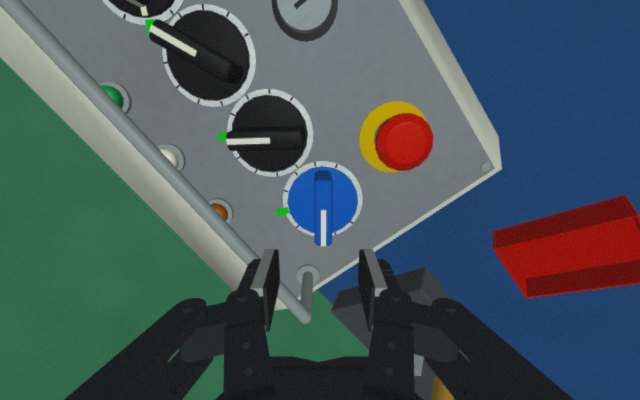

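The wrist view shows the wing and its white line vertical at column ~322, between the fingers. The dial is centred near (323,199), the mark at (282,212). I'll measure the residual offset.

```bash
python3 - <<'E'
from h import *
c=env.calibration('wrist');c['pose']=np.load('c2.npy');P=con(*V)@TR
I=cv2.imread('pics/w2.png').astype(int);b,g,r=I[...,0],I[...,1],I[...,2]
s=np.zeros(b.shape,bool);s[205:240,312:334]=1
ys,xs=np.nonzero(s&(r>170)&(g>170)&(b>170));print(xs.min(),xs.max(),ys.min(),ys.max())
vx,vy,x0,y0=cv2.fitLine(np.c_[xs,ys].astype(np.float32),cv2.DIST_HUBER,0,.01,.01).ravel()
e=np.array([[x0+vx/vy*(y-y0),y] for y in(212,238)]);q=ray(c,e,P,.042);d=q[1]-q[0]
print('wing top',e,q*1e3,np.arctan2(-d[1],d[0]))
s[:]=0;s[200:225,270:290]=1
ys,xs=np.nonzero(s&(g>b+50)&(g>r+50));q=ray(c,[[xs.mean(),ys.mean()]],P,.002);print('mark',q*1e3,ang(q))
# dial ring ellipse: blue skirt blob
m=((b>r+60)&(b>110)&(b>g+40)).astype(np.uint8);m[:155]=0;m[245:]=0;m[:,:280]=0;m[:,362:]=0
n,l,st,ce=cv2.connectedComponentsWithStats(m);k=1+np.argmax(st[1:,4]);print(st[k],ce[k])
print('dial edge ctr',ray(c,[[322.5,199.5]],P,.002)*1e3)
pw=np.array([[-80,100,36],[0,108,2],[0,36,2],[0,-36,2],[-140,180,0]])/1e3
uw=np.array([[404,142],[322.5,199.5],[268,133],[209,55],[500,168]])
v,rr=fit([(c,pw,uw)]);print(v,rr.reshape(-1,2))
E
```

```text
312 325 210 239
wing top [[323.0092 212.    ]
 [322.973  238.    ]] [[ -2.9629 105.0865  42.    ]
 [ 10.1149 122.4407  42.    ]] -0.9250070441272901
mark [[34.6379 94.521   2.    ]] [0.3711]
[ 287  167   71   78 3614] [322.3384 201.3204]
dial edge ctr [[ -1.3357 107.6955   2.    ]]
[ 0.6197  0.0569 -0.0787] [[ 0.2629 -0.3803]
 [-1.0527 -0.5583]
 [ 1.2062 -0.2379]
 [-0.6728  0.6398]
 [ 0.1902  0.7372]]
```

Call:
{"op": "carry_out", "data": {
  "xyz": [
    [0.19, 0, -0.35],
    [0.19, -0.01, -0.35],
    [0.19, -0.01, -0.35],
    [0.19, -0.01, -0.34],
    [0, 0, 0]
  ],
  "delta_rot": [
    [0, 0, 0],
    [0, 0, 0],
    [0, 0, 0],
    [0, 0, 0],
    [0, 0, 0]
  ],
  "jaw": [-0.2, -0.2, -0.2, -0.2, -0.2]
}}

```text
t: 6.6
ee_pos: [0.612, 0.1671, 0.1928]
tool_rot: [-0.367, 0.464, 0.196, 0.782]
ft_force: [0.1, 0.3, 0.9]
grip_width: 0.0341
```

```bash
python3 - <<'E'
from h import *
tell((0,.108),.015,-.925,lat=(-.0007,.0002))
E
```

```text
t 6.6 q [ 0.5299  0.3811 -1.1944  2.0033  1.0016  0.7962  1.1916] F [0.0846 0.3237 0.8708] grip 0.034148826429995754
tcp in row mm [ -1.6903 107.9342  44.5753] tilt deg 0.4486353706305112 phi -0.9221488532307369
dxyz share [ 0.3906 -0.0223 -0.6279] drot share [-0.0362 -0.0695  0.0135] n [-0.4986  0.037   0.866 ]
```

Call:
{"op": "carry_out", "data": {
  "xyz": [
    [0.2, -0.01, -0.31],
    [0.19, -0.01, -0.31],
    [0, 0, 0]
  ],
  "delta_rot": [
    [0, 0, 0],
    [0, -0.05, 0],
    [0, 0, 0]
  ],
  "jaw": [-0.2, -0.2, -0.2]
}}

```text
t: 6.9
ee_pos: [0.6278, 0.1668, 0.1691]
tool_rot: [-0.368, 0.461, 0.195, 0.783]
ft_force: [-0.2, -0.4, -0.3]
grip_width: 0.0342
```

```bash
python3 - <<'E'
from h import *
tell((0,.108),.015,-.925,lat=(-.0007,.0002))
E
```

```text
t 6.9 q [ 0.4736  0.4348 -1.1351  2.0006  1.0889  0.7828  1.131 ] F [-0.205  -0.379  -0.2895] grip 0.03417500051113618
tcp in row mm [  0.101  108.7372  16.2158] tilt deg 0.17329945164895524 phi -0.922454346160628
dxyz share [-0.0031 -0.0132 -0.0363] drot share [-0.0367 -0.0051  0.0072] n [-0.4986  0.037   0.866 ]
```

Call:
{"op": "carry_out", "data": {
  "xyz": [
    [0, 0, 0],
    [0, 0, 0],
    [0, 0, 0],
    [0, 0, 0],
    [0, 0, 0],
    [0, 0, 0]
  ],
  "delta_rot": [
    [0, 0, 0],
    [0, 0, 0],
    [0, 0, 0],
    [0, 0, 0],
    [0, 0, 0],
    [0, 0, 0]
  ],
  "jaw": [-1, -1, -1, -1, -1, -1]
}}

```text
t: 7.5
ee_pos: [0.6273, 0.1688, 0.1707]
tool_rot: [-0.368, 0.46, 0.196, 0.784]
ft_force: [-6.6, 0.0, 3.2]
grip_width: 0.0127
```

Call:
{"op": "carry_out", "data": {
  "xyz": [
    [0, 0, 0],
    [0, 0, 0],
    [0, 0, 0],
    [0, 0, 0],
    [0, 0, 0],
    [0, 0, 0],
    [0, 0, 0]
  ],
  "delta_rot": [
    [0.4, -0.03, -0.69],
    [0.4, -0.03, -0.69],
    [0.4, -0.03, -0.69],
    [0.4, -0.03, -0.69],
    [0.4, -0.03, -0.69],
    [0.4, -0.03, -0.69],
    [0, 0, 0]
  ],
  "jaw": [-1, -1, -1, -1, -1, -1, -1]
}}

```text
t: 8.2
ee_pos: [0.6279, 0.1677, 0.1711]
tool_rot: [-0.162, 0.493, 0.074, 0.852]
ft_force: [-5.9, -0.4, 5.4]
grip_width: 0.0126
```

```bash
python3 - <<'E'
from h import *
tell((0,.108),.015,.375,lat=(-.0007,.0002));print(env.observe()['torque'])
E
```

```text
t 8.2 q [ 0.425   0.3978 -1.065   2.0028  1.0518  0.7443  0.6485] F [-5.8604 -0.4232  5.4435] grip 0.012563066601694104
tcp in row mm [  1.1554 109.6935  17.941 ] tilt deg 0.3298971770225728 phi -0.4210626366619241
dxyz share [-0.0062 -0.037  -0.0869] drot share [ 3.786  -0.2249 -6.5883] n [-0.4986  0.037   0.866 ]
[-0.2371  1.0067 -0.3225]
```

Call:
{"op": "carry_out", "data": {
  "xyz": [
    [0, 0, 0],
    [0, 0, 0],
    [0, 0, 0],
    [0, 0, 0],
    [0, 0, 0],
    [0, 0, 0],
    [0, 0, 0],
    [0, 0, 0],
    [0, 0, 0],
    [0, 0, 0],
    [0, 0, 0]
  ],
  "delta_rot": [
    [0.42, -0.03, -0.73],
    [0.42, -0.03, -0.73],
    [0.42, -0.03, -0.73],
    [0.42, -0.03, -0.73],
    [0.42, -0.03, -0.73],
    [0.42, -0.03, -0.73],
    [0.42, -0.03, -0.73],
    [0.42, -0.03, -0.73],
    [0.42, -0.03, -0.73],
    [0, 0, 0],
    [0, 0, 0]
  ],
  "jaw": [-1, -1, -1, -1, -1, -1, -1, -1, -1, -1, -1]
}}

```text
t: 9.3
ee_pos: [0.6278, 0.1656, 0.1711]
tool_rot: [0.178, 0.482, -0.126, 0.848]
ft_force: [-8.5, -3.9, 9.1]
grip_width: 0.0128
```

```bash
python3 - <<'E'
from h import *
tell((0,.108),.015,.375,lat=(-.0007,.0002))
c=env.calibration('wrist');np.save('c3.npy',np.array(c['pose']));I=env.get_image('wrist');cv2.imwrite('pics/w3.png',I)
E
```

```text
t 9.3 q [ 0.336   0.3536 -0.9443  2.0043  0.9928  0.7002 -0.1102] F [-8.4597 -3.9425  9.121 ] grip 0.012817822929316235
tcp in row mm [  1.1505 107.5713  17.8819] tilt deg 0.41614350961719965 phi 0.3732137483169114
dxyz share [-0.0029  0.016  -0.0855] drot share [0.0527 0.0475 0.0085] n [-0.4986  0.037   0.866 ]
```

View pics/w3.png

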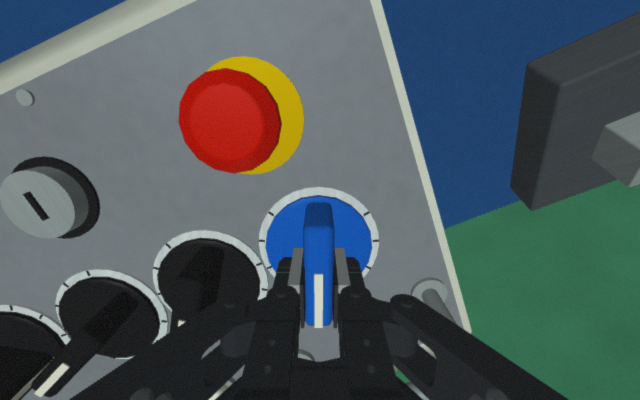

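The knob is gripped and turned with the wing at column ~318; the pointer end and mark are hidden behind the gripper. Next I let go, retract along the normal and look.

Call:
{"op": "carry_out", "data": {
  "xyz": [
    [0, 0, 0],
    [0, 0, 0],
    [0, 0, 0],
    [0, 0, 0],
    [-0.2, 0.01, 0.34],
    [-0.2, 0.02, 0.34],
    [-0.2, 0.01, 0.34],
    [-0.2, 0.02, 0.34],
    [-0.2, 0.01, 0.34],
    [-0.2, 0.02, 0.34],
    [0, 0, 0]
  ],
  "delta_rot": [
    [0, 0, 0],
    [0, 0, 0],
    [0, 0, 0],
    [0, 0, 0],
    [0, 0, 0],
    [0, 0, 0],
    [0, 0, 0],
    [0, 0, 0],
    [0, 0, 0],
    [0, 0, 0],
    [0, 0, 0]
  ],
  "jaw": [-0.2, -0.2, -0.2, -0.2, -0.2, -0.2, -0.2, -0.2, -0.2, -0.2, -0.2]
}}

```text
t: 10.45
ee_pos: [0.5806, 0.1725, 0.2537]
tool_rot: [0.179, 0.482, -0.122, 0.849]
ft_force: [0.1, -0.3, -0.4]
grip_width: 0.034
```

```bash
python3 - <<'E'
from h import *
tell((-.08,-.11),.1,.375)
c=env.calibration('wrist');np.save('c4.npy',np.array(c['pose']));I=env.get_image('wrist');cv2.imwrite('pics/w4.png',I)
E
```

```text
t 10.45 q [ 0.5037  0.1437 -1.0954  2.0011  0.6715  0.7359  0.1356] F [ 0.1036 -0.2662 -0.3984] grip 0.03401850112146144
tcp in row mm [  1.3319 110.9905 113.2549] tilt deg 0.5085838084813152 phi 0.37145935301325544
dxyz share [-1.9993 -5.3917 -1.3036] drot share [ 0.0092  0.0828 -0.0371] n [-0.4986  0.037   0.866 ]
```

View pics/w4.png

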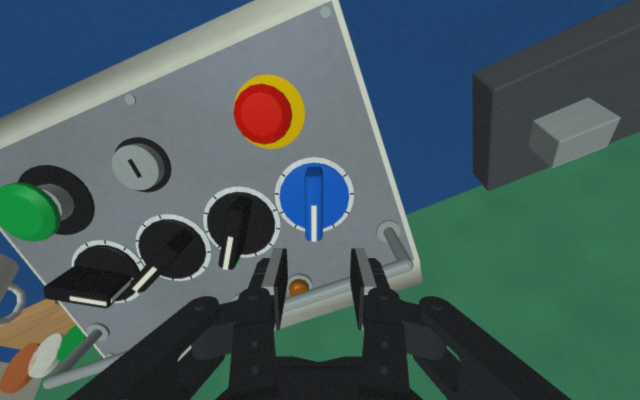

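The wrist view shows the pointer line at (314,207–240) with the green mark hidden behind the wing end, as expected if aligned. I'll measure the wing angle, then move sideways towards the start button with the fingers shut and look at the dial from the side.

```bash
python3 - <<'E'
from h import *
c=env.calibration('wrist');c['pose']=np.load('c4.npy');P=con(*V)@TR
I=cv2.imread('pics/w4.png').astype(int);b,g,r=I[...,0],I[...,1],I[...,2]
s=np.zeros(b.shape,bool);s[204:238,304:324]=1
ys,xs=np.nonzero(s&(r>150)&(g>150)&(b>150))
vx,vy,x0,y0=cv2.fitLine(np.c_[xs,ys].astype(np.float32),cv2.DIST_HUBER,0,.01,.01).ravel()
e=np.array([[x0+vx/vy*(y-y0),y] for y in(208,236)]);q=ray(c,e,P,.042);d=q[1]-q[0]
print('wing top',e,q*1e3,np.arctan2(-d[1],d[0]))
E
```

```text
wing top [[313.033  208.    ]
 [313.4434 236.    ]] [[ -3.9249 108.4876  42.    ]
 [ 18.2244 100.0718  42.    ]] 0.36311092260153605
```

Call:
{"op": "carry_out", "data": {
  "xyz": [
    [-0.28, -0.77, -0.16],
    [-0.28, -0.77, -0.16],
    [-0.28, -0.77, -0.16],
    [-0.28, -0.77, -0.16],
    [0, 0, 0]
  ],
  "delta_rot": [
    [0, 0, 0],
    [0, 0, 0],
    [0, 0, 0],
    [0, 0, 0],
    [0, 0, 0]
  ],
  "jaw": [-1, -1, -1, -1, -1]
}}

```text
t: 11.0
ee_pos: [0.5325, 0.042, 0.223]
tool_rot: [0.18, 0.485, -0.128, 0.846]
ft_force: [-0.4, -0.4, -0.6]
grip_width: -0.0004
```

```bash
python3 - <<'E'
from h import *
tell((-.08,-.11),.06,.375)
c=env.calibration('wrist');np.save('c5.npy',np.array(c['pose']));I=env.get_image('wrist');cv2.imwrite('pics/w5.png',I)
E
```

```text
t 11.0 q [ 0.7818 -0.0654 -0.999   2.1942  0.2147  0.4931  0.7221] F [-0.4316 -0.4212 -0.6499] grip -0.00035660864309226766
tcp in row mm [-47.2731 -22.7208 105.8079] tilt deg 0.35809222293956045 phi 0.3787547706540848
dxyz share [-0.2969 -2.166  -1.4009] drot share [ 0.0323 -0.0119  0.0605] n [-0.4986  0.037   0.866 ]
```

View pics/w5.png

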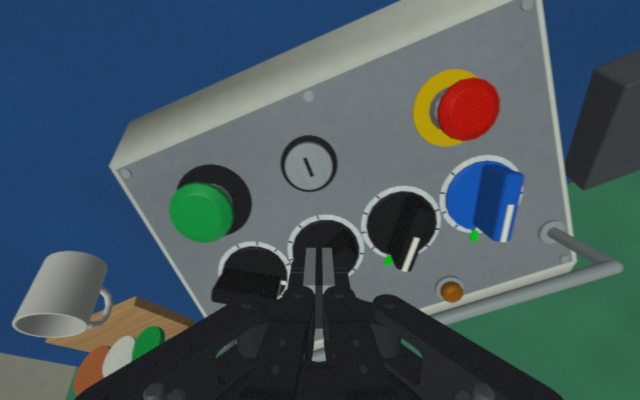

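The mark is visible at (474,236), and the white line on the wing top runs (511,206)→(505,241). The start button is at (202,212). I'll compare the angles again.

```bash
python3 - <<'E'
from h import *
c=env.calibration('wrist');c['pose']=np.load('c5.npy');P=con(*V)@TR
I=cv2.imread('pics/w5.png').astype(int);b,g,r=I[...,0],I[...,1],I[...,2]
s=np.zeros(b.shape,bool);s[225:248,462:486]=1
ys,xs=np.nonzero(s&(g>b+50)&(g>r+50));print(len(xs),xs.min(),xs.max(),ys.min(),ys.max())
q=ray(c,[[xs.mean(),ys.mean()]],P,.002);print('mark',q*1e3,ang(q))
s[:]=0;s[204:242,498:518]=1
ys,xs=np.nonzero(s&(r>150)&(g>150)&(b>150))
vx,vy,x0,y0=cv2.fitLine(np.c_[xs,ys].astype(np.float32),cv2.DIST_HUBER,0,.01,.01).ravel()
e=np.array([[x0+vx/vy*(y-y0),y] for y in(208,236)]);q=ray(c,e,P,.042);d=q[1]-q[0]
print('wing top',e,q*1e3,np.arctan2(-d[1],d[0]))
dc=ray(c,[[482,194]],P,.002);print('dial ctr',dc*1e3)
print('start',ray(c,[[202,212]],P,.034)*1e3)
E
```

```text
83 470 478 230 241
mark [[35.6639 95.445   2.    ]] [0.3385]
wing top [[509.9716 208.    ]
 [503.7951 236.    ]] [[ -2.2328 110.7281  42.    ]
 [ 18.8786 102.3442  42.    ]] 0.37802599796162706
dial ctr [[ -0.7373 110.4114   2.    ]]
start [[ -81.6257 -107.2258   34.    ]]
```

The pointer is at 0.36–0.38 and the mark at 0.34–0.39, well inside tolerance. Now the start button.

Call:
{"op": "carry_out", "data": {
  "xyz": [
    [-0.08, -0.54, -0.35],
    [-0.08, -0.54, -0.35],
    [-0.08, -0.54, -0.35],
    [-0.08, -0.54, -0.35],
    [0, 0, 0],
    [0, 0, 0]
  ],
  "delta_rot": [
    [0, 0, 0],
    [0, 0, 0],
    [0, 0, 0],
    [0, 0, 0],
    [0, 0, 0],
    [0, 0, 0]
  ],
  "jaw": [-1, -1, -1, -1, -1, -1]
}}

```text
t: 11.65
ee_pos: [0.5232, -0.037, 0.1698]
tool_rot: [0.179, 0.483, -0.122, 0.848]
ft_force: [-0.0, 0.8, 0.4]
grip_width: 0.0001
```

```bash
python3 - <<'E'
from h import *
tell((-.081,-.109),.027,.375)
E
```

```text
t 11.65 q [ 0.8511  0.0161 -0.8948  2.2883  0.2124  0.3242  0.9019] F [-0.0261  0.8453  0.4023] grip 0.00011636141561590474
tcp in row mm [ -76.7617 -102.2365   61.4552] tilt deg 0.3079752294031765 phi 0.3718155673632006
dxyz share [ 0.3255 -0.1937 -0.799 ] drot share [-0.0053  0.0439 -0.04  ] n [-0.4986  0.037   0.866 ]
```

Call:
{"op": "carry_out", "data": {
  "xyz": [
    [0.07, -0.06, -0.2],
    [0.07, -0.06, -0.2],
    [0.08, -0.03, -0.18],
    [0.08, -0.03, -0.18],
    [0, 0, 0]
  ],
  "delta_rot": [
    [0, 0, 0],
    [0, 0, 0],
    [0, 0, 0],
    [0, 0, 0],
    [0, 0, 0]
  ],
  "jaw": [-1, -1, -1, -1, -1]
}}

```text
t: 12.15
ee_pos: [0.5369, -0.0427, 0.141]
tool_rot: [0.178, 0.482, -0.121, 0.849]
ft_force: [-2.4, 0.5, 5.1]
grip_width: 0.0002
```

```bash
python3 - <<'E'
from h import *
tell((-.081,-.109),.027,.375)
E
```

```text
t 12.15 q [ 0.7624  0.1136 -0.8267  2.2946  0.5281  0.2734  0.6159] F [-2.4476  0.4528  5.1018] grip 0.0001734438175852424
tcp in row mm [ -79.0645 -106.8824   29.4482] tilt deg 0.5067334455256766 phi 0.3688747195530007
dxyz share [-0.0152 -0.052  -0.0772] drot share [ 0.0029  0.076  -0.0689] n [-0.4986  0.037   0.866 ]
```

Call:
{"op": "carry_out", "data": {
  "xyz": [
    [0.04, 0, -0.07],
    [0.03, 0, -0.05],
    [0, 0, 0],
    [0, 0, 0]
  ],
  "delta_rot": [
    [0, 0, 0],
    [0, 0, 0],
    [0, 0, 0],
    [0, 0, 0]
  ],
  "jaw": [-1, -1, -1, -1]
}}

```text
t: 12.55
ee_pos: [0.5382, -0.0427, 0.1397]
tool_rot: [0.174, 0.481, -0.123, 0.85]
ft_force: [-57.4, 7.4, 72.7]
grip_width: -0.0002
```

```bash
python3 - <<'E'
from h import *
tell((-.081,-.109),.027,.375)
E
```

```text
t 12.55 q [ 0.7362  0.1173 -0.8086  2.2944  0.5779  0.2766  0.5653] F [-57.4188   7.4393  72.6644] grip -0.000168117041812206
tcp in row mm [ -78.5627 -106.8276   27.6451] tilt deg 0.5752975196569289 phi 0.3649260992533548
dxyz share [-0.0486 -0.0509 -0.0444] drot share [ 0.0893  0.0806 -0.0631] n [-0.4986  0.037   0.866 ]
```

It is on the stop (wrist force ~93 N), so I retract straight out.

Call:
{"op": "carry_out", "data": {
  "xyz": [
    [-0.15, 0.01, 0.26],
    [-0.2, 0.02, 0.34],
    [-0.25, 0.02, 0.43],
    [-0.25, 0.02, 0.43],
    [-0.25, 0.02, 0.43],
    [-0.1, 0, 0.43],
    [0, 0, 0],
    [0, 0, 0],
    [0, 0, 0]
  ],
  "delta_rot": [
    [0, 0, 0],
    [0, 0, 0],
    [0, 0, 0],
    [0, 0, 0],
    [0, 0, 0],
    [0, 0, 0],
    [0, 0, 0],
    [0, 0, 0],
    [0, 0, 0]
  ],
  "jaw": [-1, -1, -1, -1, -1, -1, -1, -1, -1]
}}

```text
t: 13.45
ee_pos: [0.4898, -0.0411, 0.2258]
tool_rot: [0.178, 0.484, -0.123, 0.848]
ft_force: [-0.0, 0.9, -0.0]
grip_width: -0.0
```

```bash
python3 - <<'E'
from h import *
tell((-.081,-.109),.1,.375)
c=env.calibration('wrist');np.save('c6.npy',np.array(c['pose']));I=env.get_image('wrist');cv2.imwrite('pics/w6.png',I)
E
```

```text
t 13.45 q [ 0.8967 -0.1966 -0.8207  2.278  -0.2858  0.4836  1.3921] F [-0.014   0.8673 -0.0484] grip -1.7537472802907985e-05
tcp in row mm [ -77.4105 -108.7513  126.4609] tilt deg 0.20697288951533263 phi 0.3708629944002039
dxyz share [ 0.2519 -0.0249 -0.6178] drot share [ 0.0076  0.0298 -0.0425] n [-0.4986  0.037   0.866 ]
```

View pics/w6.png

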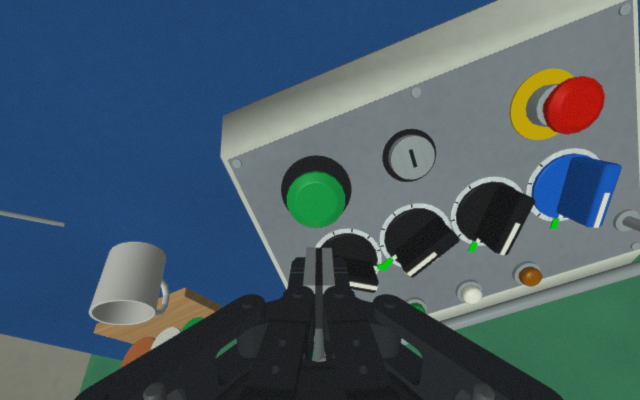

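The arm is clear at zero force. The blue knob is unchanged, with its mark at (555,224), and the green button at (316,199) looks out. A quick height check, then I hand in.

```bash
python3 - <<'E'
from h import *
c=env.calibration('wrist');c['pose']=np.load('c6.npy');P=con(*V)@TR
for h in(.024,.032): print(h,proj(c,W(P,[[-.0805,-.109,h]])))
I=cv2.imread('pics/w6.png').astype(int);b,g,r=I[...,0],I[...,1],I[...,2]
s=np.zeros(b.shape,bool);s[165:235,280:355]=1
ys,xs=np.nonzero(s&(g>b+30)&(g>r+50));print((xs.min()+xs.max())/2,(ys.min()+ys.max())/2)
o=env.observe();print(o['ft_force'],o['joint_velocities'])
env.close_job()
E
```

```text
0.024 [[317.082  197.4559]]
0.032 [[317.0678 200.3611]]
315.5 199.0
[-0.8926  0.3334  0.353 ] [ 0.0045  0.0047  0.0081  0.0017 -0.0036  0.0018  0.0026]
the job is handed in; nothing more can be done
```

I turned the blue knob about 1.3 rad clockwise to its green mark and let go. Then I pressed the start button in to its stop, pulled the arm clear and handed the job in at about 13.5 s. No verdict was reported.

- **Knob:** after letting go, the wing measured 0.36–0.38 rad and the mark 0.34–0.39 rad, depending on the view. That is well inside the 0.13 rad tolerance. I saw no change in the last picture, but did not measure it again.
- **Start button:** it felt about 5.6 N on the way in, then the force jumped to about 93 N on the stop. That was harder than I intended, but under the 120 N limit. After I backed off, the force read about zero.
- **Button out again:** the final height check was too coarse to prove it. The button's middle was seen at row 199, against 197.5 expected if pressed and 200.4 if out. The picture and the spring suggest it is out.
- **Other items:** the moves stayed clear of the black knobs, emergency stop, tray, mug and screwdriver by my geometry. I saw no sign of contact with any of them.

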